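# Restock the kit-carton flow rack, oldest out first

## Task

Lift the oldest carton out of the front (low end) of the narrow roller lane and stand it upright in the steel tray, letting the others roll down to the stop. Then load the new carton from the bench into the lane's high end, upright and lengthwise behind the others, so the row is full again. Set both down without dropping them, leave the other two cartons in the lane, and do not disturb anything else on the bench.

Things in the scene. Friction and masses are not known exactly. Their poses are not given: they have to be found in the camera images.
- oldest_center (a point): Plain cardboard kit carton, same as the others: 76 mm long, 50 mm wide, 66 mm high, about 0.2 kg. The point is its centre (33 mm above its underside); axes: x along the 76 mm length, y along the 50 mm width, z up out of its top. At the start this is the oldest carton: the front one, at the low end of the narrow roller lane, resting against the lane's stop.
- second_center (a point): Plain cardboard kit carton, same as the others: 76 mm long, 50 mm wide, 66 mm high, about 0.2 kg. The point is its centre (33 mm above its underside); axes: x along the 76 mm length, y along the 50 mm width, z up out of its top. At the start it stands behind the oldest in the narrow lane.
- third_center (a point): Plain cardboard kit carton, same as the others: 76 mm long, 50 mm wide, 66 mm high, about 0.2 kg. The point is its centre (33 mm above its underside); axes: x along the 76 mm length, y along the 50 mm width, z up out of its top. At the start it stands last, at the high end of the narrow lane.
- new_center (a point): Plain cardboard kit carton, same as the others: 76 mm long, 50 mm wide, 66 mm high, about 0.2 kg. The point is its centre (33 mm above its underside); axes: x along the 76 mm length, y along the 50 mm width, z up out of its top. The new stock: at the start it stands upright on the bench, away from the racks.
- lane: Narrow sloped lane of grey rollers, low end towards the robot; fixed. Origin: low end, mid-width, on the rolling surface at the inner face of the stop, 30 mm above the bench. x up the slope (0.2 rad) to the high end, y across, z square to the rolling surface. 58 mm wide between side walls 14 mm high, 4 thick; stop 20 mm high. A full row is three touching cartons, centres at x = 38, 114, 190, z = 33 mm.
- lane_high_end (a point): The narrow lane's high end, mid-width, on the rolling surface, 262 mm up the slope from the stop; axes as the lane's. This end is open, without a wall. The rollers turn freely: when the front carton is lifted out, the others roll down to the stop by themselves within about 2 s, and a carton set on the lane rolls down to the one ahead.
- tray_in (a point): Centre of the inner floor of the shallow open steel tray, fixed for the episode: 150 mm (x) by 130 mm (y) outside, walls 3 mm thick and 18 mm high over the bench, inner floor 3 mm above the bench. Axes along its sides.
- lane_wide: Bystander: the wider lane (94 mm between its walls, otherwise built like the narrow one) of the second rack beside it, with flat white slide boxes in it. Same frame convention.
- slides_front: Bystander: flat white slide box, 114 by 86 by 34 mm, front one in the wide lane; origin under its centre.
- slides_back: Bystander: the same, behind it.
- big_carton: Bystander: larger cardboard carton, 110 by 90 by 130 mm high, on the bench; origin under its centre.
- amber_bottle: Bystander: amber bottle, 70 mm diameter, 150 mm high, standing on the bench; origin under its centre.
- jar: Bystander: clear jar with white cap, 60 mm diameter, 75 mm high; origin under its centre.
- petri_stack: Bystander: stack of three dishes, 90 mm diameter, 41 mm high; origin under its centre.
- slide_holder: Bystander: small black holder with upright glass slides, 90 by 40 by 37 mm high; origin under its centre.

How it is judged:
On the way:
1. the oldest carton stands upright in the tray, released (x of oldest_center in the frame of tray_in between -0.05 and 0.05 m and y of oldest_center in the frame of tray_in between -0.045 and 0.045 m and z of oldest_center in the frame of tray_in between 0.029 and 0.037 m and angle between oldest's own z axis and vertical below 0.08 rad and linear speed of oldest below 0.02 m/s and contact force between the fingers and oldest below 0.05 N), for 0.2 s.
At the end, for the whole second after the job is handed in: Oldest upright (0.08 rad) on the tray floor, within 50 mm (x), 45 mm (y) of its centre. In the lane, centres from the stop: second 38 +-6 mm, third 114 +-10, new 190 +-14; each on the rollers (4 mm), between the walls, upright to the lane (0.1 rad). All at rest and released (all of step 1 and x of second_center in the frame of lane between 0.032 and 0.044 m and y of second_center in the frame of lane between -0.008 and 0.008 m and z of second_center in the frame of lane between 0.029 and 0.037 m and angle between the z axis of each of second, third, new and the z axis of lane, either way round below 0.1 rad and linear speed of each of second, third, new below 0.02 m/s and x of third_center in the frame of lane between 0.104 and 0.124 m and y of third_center in the frame of lane between -0.008 and 0.008 m and z of third_center in the frame of lane between 0.029 and 0.037 m and x of new_center in the frame of lane between 0.176 and 0.204 m and y of new_center in the frame of lane between -0.008 and 0.008 m and z of new_center in the frame of lane between 0.029 and 0.037 m and contact force between the fingers and new below 0.05 N); the robot touches nothing.
It fails at once if the oldest or the new carton is dropped (falls free faster than 0.9 m/s, about 40 mm) ((linear speed of oldest above 0.9 m/s and contact force between the fingers and oldest below 0.05 N) or (linear speed of new above 0.9 m/s and contact force between the fingers and new below 0.05 N)).
It fails at once if the oldest or the new carton is tipped over (0.8 rad) (angle between any of oldest, new's own z axis and vertical above 0.8 rad).
It fails at once if the second or third carton is lifted out of the lane (over 25 mm above the rollers) or pushed out of its ends (z of any of second_center, third_center in the frame of lane above 0.058 m or x of any of second_center, third_center in the frame of lane above 0.25 m or z of any of second_center, third_center in the frame of lane below 0.02 m).
It fails at once if a bystander is moved by more than 25 mm or tipped (distance of any of big_carton, amber_bottle, jar, petri_stack, slide_holder, slides_front, slides_back from where it was at the start of the episode above 0.025 m or angle between any of big_carton, amber_bottle, jar, petri_stack, slide_holder, slides_front, slides_back's own z axis and vertical above 0.4 rad).
It also fails if it takes over 58 s, if anything falls off the work surface, if the arm or the gripper's body presses on something with over 40 N, if the wrist force passes 120 N, or if a joint passes its speed limit or range.

## Robot

A 6-joint arm with a two-finger parallel gripper is mounted at the origin on the work surface. World frame = base frame: x ahead of the robot, y to its left, z up, the work surface at z = 0. Lengths are in m, angles in rad, forces in N, time in s.
With the tool pointing down it reaches from about 0.25 to 0.725 m from the base axis. Payload 4 kg.
Tool frame: the origin (TCP) lies at the very end of the fingers, on their centre line; the grasp point (between the pads) lies 19 mm behind it; z points along the fingers, y is the direction in which the jaws open and shut (so a half turn about z gives the same grasp; the last joint's range is limited). The gripper opens to 85 mm and grips with 20 to 120 N. Pads are 22 mm wide; open, the fingers measure 114 mm over their backs; the gripper's body (76 mm by 85 mm) begins 54 mm behind the grasp point. The pads swing forward as they close: fully open they stand 13 mm farther back than shut.
Start: joints at [1.149, 0.241, 0.005, 1.335, 0, 1.571], TCP at [0.205, 0.456, 0.231] pointing down, gripper open.
Joint ranges: [-2.72, 2.72], [-1.05, 1.87], [-1.09, 1.28], [-1.99, 2.15], [-1.42, 1.44], [-3.14, 3.14]. Speed limits (rad/s): [2.79, 2.79, 3.14, 3.14, 3.14, 3.14].

## Interface

Orientations are given as a unit quaternion [x, y, z, w].
In Python, from workcell import bot gives the robot as it stands.
- The arm moves only by the shell command python3 -m crank 'ROWS'. ROWS is JSON, a list that holds one entry, the list of rows, each a list of 5 numbers: the shift along the tool's x, y, z in mm, then the turn about the tool's z in degrees, then the closure in counts, from 0 (fully open) to 255 (shut). In form: [[[tx, ty, tz, turn, grip], ...]]. A call has 1 to 12 rows; each row shifts and turns the pose as measured when the row begins, along the tool's axes as they then stand; what a row does not reach is not made up. A row lasts 1/8 s, in which the tool goes at most 62.5 mm and 10.7 degrees, less where a joint would pass 70% of its speed; a pose out of reach is approached as far as the arm can. A call is refused whole if a number of a shift passes 62.5 or a number of a turn 10.7, either way. A call with a gripper value outside its range is refused whole. The fingers move at their own pace and stop on an object; the grip force is fixed at half the most. Time passes only in rows, so rows that do not move let the fingers close. It gives the time, the measured TCP pose, the force and the opening at its end, in the units of the state.
- bot.get_obs(): the state, without advancing time (a new reading comes with each control period).
- bot.camera(name): name is "side" or "top"; returns a dict with "img" (480x640x3 uint8, blue, green, red), "depth" (480x640 float32, m along the optical axis (not along the pixel's ray), 0 where there is no reading), "fx", "fy", "cx", "cy" (pixels), "R" (3x3) and "t" (3): a world point X has camera coordinates R X + t. Camera axes: x right, y down, z forward; pixel columns grow to the right and rows downward; lengths in m; the calibration is good to about 2 mm. A picture is of the moment at which its call begins.
- bot.job_done(): hands the job in, once; it reports no verdict.
The state is a dict: "clock": time; "joint_pos": joint angles; "joint_vel": joint speeds; "tau": joint torques, N m; "eef_pos": TCP position; "tool_rot": TCP orientation; "ft_force": force on the tool from outside, world axes, zero at the start; "ft_torque": the same for the moment, N m; "grip_width": finger opening in m.
Only numpy, scipy, OpenCV 4.12 (cv2) and the standard library are available. Lean on these libraries where they do the work, as an engineer would, in place of code of your own. Each camera call takes 0.05 s, during which the arm holds its last target.

## Working session

There is one attempt and no reset: what is moved stays moved. The work goes in short steps, Python scripts to look and compute and a shell command to move; the robot and the scene stay as the last step left them, time stands still between calls to the robot, and variables do not carry over. Pictures are saved under pics/ and viewed, and the job is handed in when it is done.

```bash
ls; mkdir -p pics
python3 - <<'E'
from workcell import bot
import cv2,numpy as np,pickle
o=bot.get_obs()
for k,v in o.items(): print(k,np.round(v,4))
for n in("side","top"):
    c=bot.camera(n); cv2.imwrite(f"pics/{n}0.png",c["img"]); pickle.dump(c,open(f"{n}0.pkl","wb"))
    print(n,c["fx"],c["fy"],c["cx"],c["cy"],np.round(c["R"],4).tolist(),np.round(c["t"],4), (c["depth"]>0).mean())
E
```

```text
pics
clock 0.0
joint_pos [1.149  0.2414 0.0037 1.3352 0.     1.5708]
joint_vel [ 0.0002 -0.0003 -0.0007 -0.0005 -0.0008 -0.0007]
tau [-2.00000e-04 -3.72314e+01  2.52408e+01  1.69000e-02 -2.00000e-04
 -0.00000e+00]
eef_pos [0.2044 0.4556 0.2304]
tool_rot [ 2.094e-01  9.778e-01 -1.000e-03 -2.000e-04]
ft_force [-0.1465 -0.0158  0.4188]
ft_torque [ 0.0052  0.0155 -0.0118]
grip_width 0.0859
side 473.2834679800617 473.2834679800617 314.06634511017603 246.1322208579587 [[0.7426, -0.6693, -0.0243], [-0.3648, -0.3738, -0.8527], [0.5617, 0.6421, -0.5218]] [-0.3469  0.2577  0.816 ] 0.9946028645833334
top 491.01544527092216 491.01544527092216 315.04042252413024 233.77881200592486 [[-0.0184, -0.9994, -0.0292], [-0.9851, 0.0231, -0.1703], [0.1709, 0.0256, -0.985]] [0.025  0.5145 1.0509] 0.99587890625
```

View pics/top0.png

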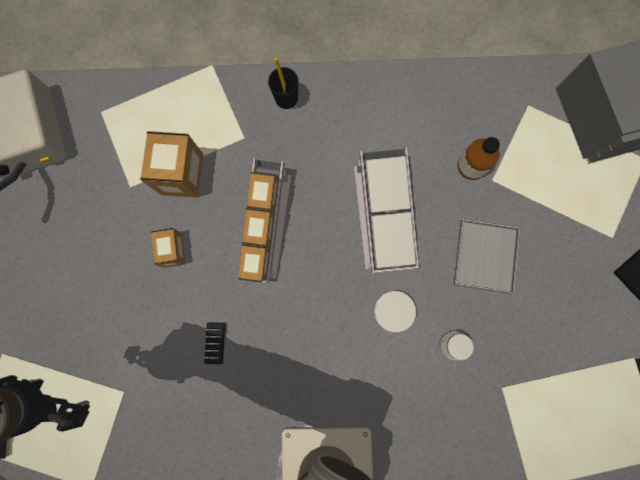

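View pics/side0.png

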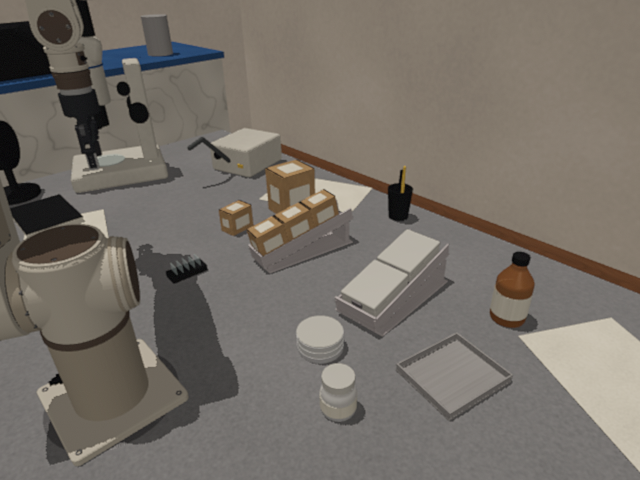

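The top view shows the narrow lane's cartons at about px (253,264), (257,227) and (262,190). The new carton is at (167,247), the big carton at (170,163), the tray at (487,256) and the wide lane at (390,210). Next I measure the poses from masks and depth.

```bash
cat > h.py <<'E'
import numpy as np,cv2,pickle
def cloud(c):
    d=c["depth"]; v,u=np.mgrid[0:480,0:640]
    P=np.stack([(u-c["cx"])/c["fx"]*d,(v-c["cy"])/c["fy"]*d,d],-1)
    return (P-c["t"])@c["R"]
def card(c):
    hsv=cv2.cvtColor(c["img"],cv2.COLOR_BGR2HSV)
    return hsv
def rect(pts): # pts Nx2 m
    (cx,cy),(w,h),a=cv2.minAreaRect((pts*1000).astype(np.float32))
    if w<h: w,h,a=h,w,a+90
    return np.round([cx,cy,w,h,(a+90)%180-90],1)
E
python3 - <<'E'
from h import *
c=pickle.load(open("top0.pkl","rb")); P=cloud(c); Z=P[...,2]
def reg(name,u0,u1,v0,v1,z0,z1):
    m=np.zeros(Z.shape,bool); m[v0:v1,u0:u1]=1
    m&=(Z>z0)&(Z<z1)&(c["depth"]>0)
    n,l,s,_=cv2.connectedComponentsWithStats(m.astype(np.uint8))
    i=1+np.argmax(s[1:,4]); p=P[l==i]
    print(name,len(p),"z",np.round(np.percentile(p[:,2],[2,50,98])*1000,1),"rect",rect(p[:,:2]))
    return p
print("bench z",np.round(np.median(Z[300:330,100:150])*1000,1),np.round(np.median(Z[300:330,500:600])*1000,1))
reg("new",145,195,220,275,.055,.075)
reg("big",130,210,125,205,.12,.14)
p=reg("row",230,290,155,290,.085,.17)
for z in ((.082,.2),):
    A=np.c_[p[:,:2],np.ones(len(p))]; k,*_=np.linalg.lstsq(A,p[:,2],rcond=None); print("plane",k,"slope",np.arctan(np.hypot(*k[:2])),"dir",np.degrees(np.arctan2(k[1],k[0])))
reg("wide",350,425,145,280,.04,.16)
reg("tray",445,525,215,300,.008,.03)
reg("traywall",445,525,215,300,.012,.03)
reg("petri",370,420,285,335,.035,.05)
reg("holder",200,230,315,370,.015,.05)
reg("jar",438,480,325,365,.06,.09)
reg("bottle",450,505,130,185,.05,.17)
img=c["img"][140:300,130:300]; cv2.imwrite("pics/crop0.png",cv2.resize(img,None,fx=3.5,fy=3.5,interpolation=cv2.INTER_CUBIC))
E
```

```text
bench z 0.5 0.5
new 828 z [58.  66.5 70.8] rect [492.9 345.8  76.7  51.3   8. ]
big 2166 z [124.  130.6 134.6] rect [675.  329.3 111.2  91.8  -5.7]
row 2846 z [ 90.3 116.6 140.3] rect [542.7 132.7 268.3  57.7  -6.8]
plane [0.1741051  0.04712016 0.01892067] slope 0.17845011625431276 dir 15.143856859480533
wide 5614 z [ 47.   82.1 110.5] rect [ 564.3 -148.8  269.9  106.7    4.7]
tray 568 z [ 8.4 16.6 22. ] rect [ 461.9 -371.8  151.7  131.9   -9.7]
traywall 471 z [12.4 17.3 22.2] rect [ 461.9 -372.   151.7  131.6   -9.7]
petri 1353 z [36.7 40.9 45.2] rect [ 341.7 -157.4   89.3   85.9   88.8]
holder 705 z [15.3 18.7 39. ] rect [280.5 243.   89.2  40.9  -1.9]
jar 557 z [65.9 75.1 79.3] rect [ 266.2 -283.2   52.8   50.6   88.5]
bottle 1076 z [ 54.2 105.4 152.6] rect [ 673.  -352.8   70.    63.4   48.9]
```

View pics/crop0.png

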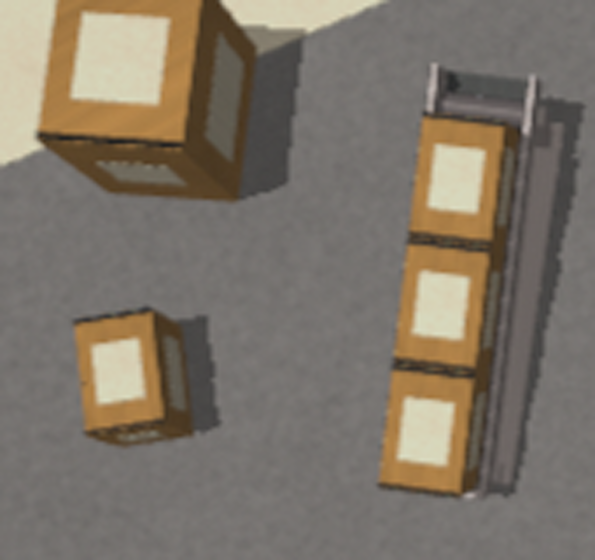

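The crop shows the row leaning to the right as it goes away from the robot, which agrees with yaw ≈ −7°. The labels are clear white rectangles on the lids. I'll refine the lane and cartons from the label and cardboard masks.

Run:
```python
from h import *
c=pickle.load(open("top0.pkl","rb")); P=cloud(c); Z=P[...,2]
hsv=cv2.cvtColor(c["img"],cv2.COLOR_BGR2HSV); H,S,V=[hsv[...,i] for i in range(3)]
def ray(uv,n,d): # plane n.X=d
    R=c["R"];o=-R.T@c["t"]; r=np.c_[(uv[:,0]-c["cx"])/c["fx"],(uv[:,1]-c["cy"])/c["fy"],np.ones(len(uv))]@R
    return o+r*((d-o@n)/(r@n))[:,None]
# labels: bright low-sat
m=((V>170)&(S<90)).astype(np.uint8)
n,l,s,ce=cv2.connectedComponentsWithStats(m)
yaw=np.radians(-6.8)
L=[]
for i in range(1,n):
    if 100<s[i,4]<600 and 140<ce[i][0]<290 and 150<ce[i][1]<290:
        q=P[l==i]; print("label px",ce[i].round(1),s[i,4],"xyz",(q.mean(0)*1000).round(1),"rect",rect(q[:,:2])); L.append(q)
# row top plane from labels
row=[q for q in L if q[:,1].mean()<.25]
p=np.vstack(row); A=np.c_[p[:,:2],np.ones(len(p))]; k,*_=np.linalg.lstsq(A,p[:,2],rcond=None)
print("plane",k,"slope",np.arctan(np.hypot(*k[:2])),"dir",np.degrees(np.arctan2(k[1],k[0])))
# cardboard top mask in row: height within 5mm of plane sloped .2
cen=p.mean(0); 
top=(np.abs(Z-(k[2]+P[...,0]*k[0]+P[...,1]*k[1]))<.006)
reg=np.zeros(Z.shape,bool); reg[150:295,225:295]=1
cardm=((S>90)|(m>0))&(V>60)
q=P[top&reg&cardm]; print("row tops",len(q),rect(q[:,:2]), (q.mean(0)*1000).round(1))
```

```text
label px [259.9 190.6] 276 xyz [593.6 125.3 133.1] rect [593.5 125.5  38.5  31.2 -10.1]
label px [255.6 226.9] 273 xyz [519.7 136.5 118. ] rect [519.8 136.5  38.6  31.5  -8.1]
label px [163.2 245.7] 245 xyz [490.9 344.7  75.4] rect [424.4 173.1 418.5  45.2  68.8]
label px [251.3 262.8] 272 xyz [446.3 147.6 102.9] rect [446.2 147.5  38.   31.2  -9. ]
plane [ 0.2001342  -0.03208023  0.01834386] slope 0.19997981270804085 dir -9.106678595265917
row tops 2462 [519.6 135.8 218.6  51.1  -8.6] [519.6 135.1 117.8]
```

```bash
cat >> h.py <<'E'
from scipy.spatial.transform import Rotation as Rn
YAW=np.radians(-8.6); S2,C2=np.sin(.2),np.cos(.2)
U=np.array([np.cos(YAW)*C2,np.sin(YAW)*C2,S2]); N=np.array([-np.cos(YAW)*S2,-np.sin(YAW)*S2,C2]); W=np.cross(N,U)
ORG=np.array([446.3,147.6,102.4])-38*U-66*N   # lane origin mm
def lane(x,y,z): return ORG+x*U+y*W+z*N
def inlane(p): d=np.asarray(p)-ORG; return np.array([d@U,d@W,d@N])
def go(bot,target,yawdeg):
    "report shift (tool axes, mm) after the turn; yawdeg = carton long axis heading"
    o=bot.get_obs(); R=Rn.from_quat(o["tool_rot"]); y=R.apply([0,1,0])
    cur=np.degrees(np.arctan2(y[1],y[0])); d=(yawdeg+90-cur+90)%180-90
    R2=Rn.from_rotvec([0,0,np.radians(d)])*R
    p=o["eef_pos"]*1000
    print("t",round(o["clock"],2),"tcp",p.round(1),"turn",round(-d,1),"shift after turn",R2.inv().apply(np.array(target)-p).round(1),
      "now",R.inv().apply(np.array(target)-p).round(1),"F",np.round(o["ft_force"],1),"w",round(o["grip_width"]*1000,1),"tilt",np.round(R.apply([0,0,1]),3))
E
python3 - <<'E'
from h import *
from workcell import bot
print("origin",ORG.round(1),"oldest c",lane(38,0,33).round(1),"high",lane(262,0,0).round(1))
t=lane(38,0,45);print(t.round(1))
go(bot,[t[0],t[1],140],-8.6)
c=pickle.load(open("top0.pkl","rb"))
R=c["R"];o=-R.T@c["t"];r=np.array([(163.2-c["cx"])/c["fx"],(245.7-c["cy"])/c["fy"],1])@R
print("new top",o*1000+r*(66-o[2]*1000)/r[2])
P=cloud(c);hsv=cv2.cvtColor(c["img"],cv2.COLOR_BGR2HSV)
m=(hsv[...,2]>170)&(hsv[...,1]<90)&(np.abs(P[...,2]-.066)<.004);m[:,:145]=0;m[:,190:]=0;m[:225]=0;m[270:]=0
print(rect(P[m][:,:2]))
q=(np.abs(P[...,2]-.066)<.004);q[:,:145]=0;q[:,195:]=0;q[:220]=0;q[275:]=0
print(rect(P[q][:,:2]),P[q].mean(0))
E
```

```text
origin [422.4 151.2  30.2] oldest c [452.8 146.6  70.1] high [676.3 112.8  82.2]
[450.4 147.   81.8]
t 0.1 tcp [204.5 455.6 230.5] turn -15.6 shift after turn [-289.4 -268.2   91. ] now [-350.8 -180.7   90.8] F [-0.4 -0.4 -0. ] w 85.3 tilt [-0.001 -0.002 -1.   ]
new top [492.42741436 347.88262477  66.        ]
[492.3 347.5  38.7  31.7   8.6]
[493.  345.8  76.3  51.4   7.7] [0.49230954 0.34519128 0.06646928]
```

```bash
python3 -m crank '[[[0,0,0,-7.8,0],[0,0,0,-7.8,0],[-42,-38,0,0,0],[-42,-38,0,0,0],[-42,-38,0,0,0],[-42,-38,0,0,0],[-42,-38,0,0,0],[-42,-38,0,0,0]]]'
python3 - <<'E'
from h import *
from workcell import bot
go(bot,[450.4,147,140],-8.6)
E
```

```text
clock: 1.1
eef_pos: [0.4256, 0.1899, 0.2273]
tool_rot: [0.065, 0.998, -0.003, -0.002]
ft_force: [0.4, 1.5, 0.5]
grip_width: 0.0854
t 1.1 tcp [425.6 189.9 227.3] turn 1.2 shift after turn [-31.2 -38.2  87.5] now [-30.4 -38.8  87.5] F [0.4 1.5 0.5] w 85.4 tilt [-0.004 -0.006 -1.   ]
```

```bash
python3 -m crank '[[[-31,-38,0,1.2,0],[0,0,40,0,0],[0,0,40,0,0],[0,0,0,0,0]]]'
python3 - <<'E'
from h import *
from workcell import bot
go(bot,[450.4,147,60],-8.6)
c=bot.camera("top");cv2.imwrite("pics/a1.png",c["img"][130:330,180:340].repeat(3,0).repeat(3,1))
E
```

```text
clock: 1.6
eef_pos: [0.4542, 0.1416, 0.1447]
tool_rot: [0.08, 0.997, -0.004, -0.002]
ft_force: [-0.5, -0.1, 0.8]
grip_width: 0.0857
t 1.6 tcp [454.2 141.6 144.7] turn -0.6 shift after turn [ 4.3  5.4 84.7] now [ 4.3  5.4 84.7] F [-0.5 -0.1  0.8] w 85.7 tilt [-0.005 -0.007 -1.   ]
```

View pics/a1.png

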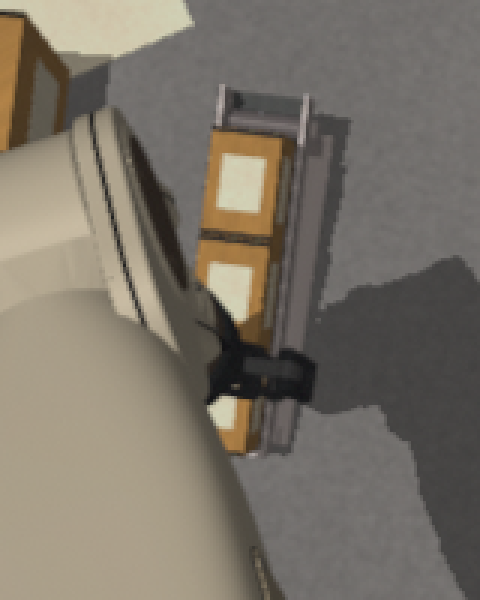

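The hand is over the front carton at crop px (260,375), and its fingers straddle the lane. I'll correct the offset and descend.

```bash
python3 -m crank '[[[4.3,5.4,0,-0.6,0],[0,0,35,0,0],[0,0,0,0,0]]]'
python3 - <<'E'
from h import *
from workcell import bot
go(bot,[450.4,147,60],-8.6)
E
```

```text
clock: 2.02
eef_pos: [0.4552, 0.1511, 0.1164]
tool_rot: [0.073, 0.997, -0.001, 0.004]
ft_force: [-1.5, 0.6, -0.0]
grip_width: 0.0855
t 2.02 tcp [455.2 151.1 116.4] turn 0.2 shift after turn [ 4.6 -4.7 56.4] now [ 4.6 -4.7 56.4] F [-1.5  0.6 -0. ] w 85.5 tilt [ 0.008 -0.002 -1.   ]
```

```bash
python3 -m crank '[[[4.6,-4.7,0,0,0],[0,0,20,0,0],[0,0,0,0,0],[0,0,0,0,0]]]'
python3 - <<'E'
from h import *
from workcell import bot
go(bot,[450.4,147,60],-8.6)
E
```

```text
clock: 2.52
eef_pos: [0.4536, 0.149, 0.1035]
tool_rot: [0.072, 0.997, 0.001, 0.009]
ft_force: [1.3, 0.3, 0.5]
grip_width: 0.0857
t 2.52 tcp [453.6 149.  103.5] turn 0.3 shift after turn [ 3.6 -2.6 43.5] now [ 3.6 -2.6 43.5] F [1.3 0.3 0.5] w 85.7 tilt [ 0.018  0.001 -1.   ]
```

```bash
python3 -m crank '[[[3.6,-2.6,10,0,0],[0,0,18,0,0],[0,0,12,0,0]]]'
python3 - <<'E'
from h import *
from workcell import bot
go(bot,[450.4,147,60],-8.6)
E
```

```text
clock: 2.9
eef_pos: [0.4519, 0.1473, 0.0647]
tool_rot: [0.072, 0.997, 0.002, 0.012]
ft_force: [0.0, -0.1, 0.4]
grip_width: 0.0855
t 2.9 tcp [451.9 147.3  64.7] turn 0.3 shift after turn [ 1.5 -0.6  4.6] now [ 1.5 -0.6  4.6] F [ 0.  -0.1  0.4] w 85.5 tilt [ 0.024  0.003 -1.   ]
```

```bash
python3 -m crank '[[[1.5,0,4,0,0],[0,0,0,0,255],[0,0,0,0,255],[0,0,0,0,255],[0,0,0,0,255],[0,0,0,0,255],[0,0,0,0,255]]]'
python3 - <<'E'
from h import *
from workcell import bot
go(bot,[450.4,147,60],-8.6)
c=bot.camera("side");cv2.imwrite("pics/b1.png",c["img"][150:290,180:380].repeat(3,0).repeat(3,1))
E
```

```text
clock: 3.78
eef_pos: [0.4497, 0.1473, 0.0601]
tool_rot: [0.072, 0.997, 0.002, 0.011]
ft_force: [0.2, -0.5, -1.6]
grip_width: 0.0493
t 3.77 tcp [449.7 147.3  60.1] turn 0.3 shift after turn [-0.7 -0.2  0.1] now [-0.7 -0.2  0.1] F [ 0.2 -0.5 -1.6] w 49.3 tilt [ 0.022  0.003 -1.   ]
```

View pics/b1.png

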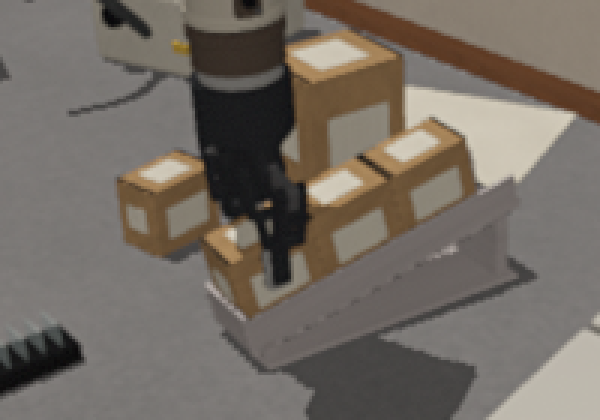

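Gripped at 49.3 mm, with the pads mid-carton. Now I lift along the lane normal, which is tool +x about 0.2 per unit of −z.

```bash
python3 -m crank '[[[1.5,0,-10,0,255],[1.5,0,-10,0,255],[1.5,0,-10,0,255]]]'
python3 - <<'E'
from h import *
from workcell import bot
go(bot,[450.4,147,60],-8.6)
E
```

```text
clock: 4.2
eef_pos: [0.4433, 0.1476, 0.091]
tool_rot: [0.072, 0.997, 0.002, 0.01]
ft_force: [-1.3, 0.6, -2.7]
grip_width: 0.0489
t 4.2 tcp [443.3 147.6  91. ] turn 0.3 shift after turn [-6.6  0.3 31.1] now [-6.6  0.3 31.1] F [-1.3  0.6 -2.7] w 48.9 tilt [ 0.019  0.002 -1.   ]
```

```bash
python3 -m crank '[[[2,0,-12,0,255],[2,0,-12,0,255],[2,0,-15,0,255],[2,0,-20,0,255],[2,0,-30,0,255],[2,0,-30,0,255],[0,0,0,0,255]]]'
python3 - <<'E'
from h import *
from workcell import bot
go(bot,[450.4,147,60],-8.6)
c=bot.camera("side");cv2.imwrite("pics/b2.png",c["img"][100:320,180:400].repeat(2,0).repeat(2,1))
c=bot.camera("top");cv2.imwrite("pics/a2.png",c["img"][130:330,180:340].repeat(3,0).repeat(3,1))
E
```

```text
clock: 5.08
eef_pos: [0.4289, 0.1495, 0.2193]
tool_rot: [0.072, 0.997, 0.003, 0.013]
ft_force: [0.2, -0.6, -2.0]
grip_width: 0.0495
t 5.08 tcp [428.9 149.5 219.3] turn 0.3 shift after turn [-17.7  -0.4 159.8] now [-17.7  -0.6 159.8] F [ 0.2 -0.6 -2. ] w 49.5 tilt [ 0.026  0.004 -1.   ]
```

View pics/b2.png

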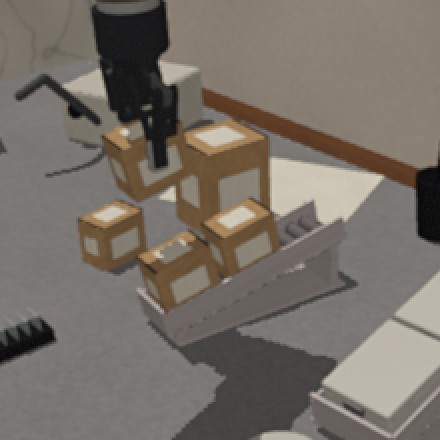

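View pics/a2.png

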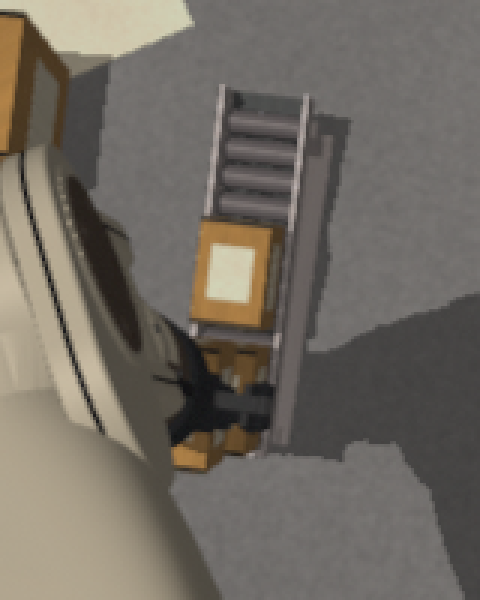

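The oldest carton is held at about 190 mm clearance, and the second and third are rolling to the stop. Next I carry it over to the tray.

```bash
python3 -m crank '[[[-5,-30,0,0,255],[-10,-45,0,0,255],[-10,-45,0,0,255],[-10,-45,0,0,255],[-10,-45,0,0,255],[-10,-45,0,0,255],[-10,-45,0,0,255],[-10,-45,0,0,255],[-10,-45,0,0,255],[-5,-30,0,0,255],[0,0,0,0,255]]]'
python3 - <<'E'
from h import *
from workcell import bot
go(bot,[459,-371,60],-9)
E
```

```text
clock: 6.55
eef_pos: [0.4487, -0.2914, 0.1958]
tool_rot: [0.071, 0.997, 0.004, -0.004]
ft_force: [0.2, 0.0, -1.6]
grip_width: 0.0496
t 6.55 tcp [ 448.7 -291.4  195.8] turn 0.9 shift after turn [-23.9 -78.2 134.9] now [-22.7 -78.5 134.9] F [ 0.2  0.  -1.6] w 49.6 tilt [-0.008  0.01  -1.   ]
```

```bash
python3 -m crank '[[[-11,-39,0,0,255],[-11,-39,0,0.9,255],[0,0,0,0,255],[0,0,0,0,255]]]'
python3 - <<'E'
from h import *
from workcell import bot
go(bot,[459,-371,60],-9)
c=bot.camera("side");cv2.imwrite("pics/b3.png",c["img"][180:460,300:580].repeat(2,0).repeat(2,1)); pickle.dump(c,open("b3.pkl","wb"))
c=bot.camera("top");cv2.imwrite("pics/a3.png",c["img"][130:330,180:520].repeat(2,0).repeat(2,1)); pickle.dump(c,open("a3.pkl","wb"))
E
```

```text
clock: 7.05
eef_pos: [0.4575, -0.3684, 0.1884]
tool_rot: [0.077, 0.997, 0.009, -0.009]
ft_force: [-1.1, 0.7, -1.9]
grip_width: 0.0495
t 7.05 tcp [ 457.5 -368.4  188.4] turn 0.1 shift after turn [ -4.5  -4.4 128.3] now [ -4.5  -4.4 128.3] F [-1.1  0.7 -1.9] w 49.5 tilt [-0.017  0.019 -1.   ]
```

View pics/b3.png

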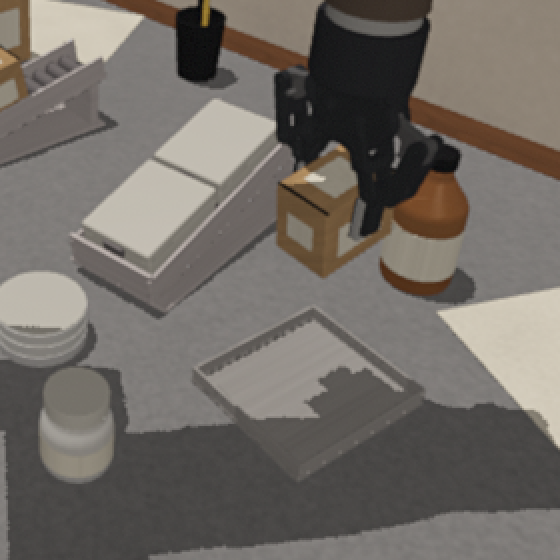

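View pics/a3.png

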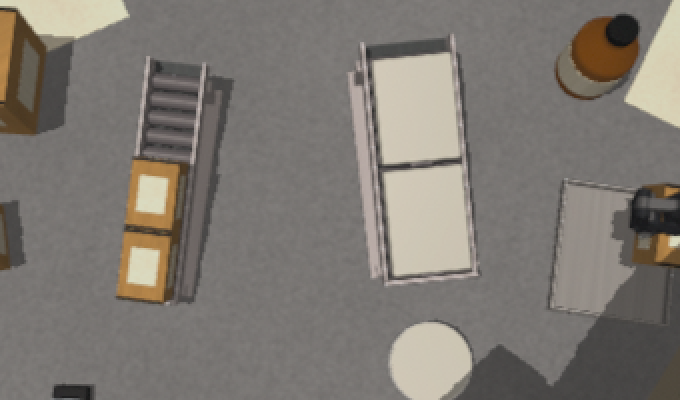

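The second and third are at the stop, at crop px (145,265) and (155,195). The oldest hangs over the tray, so I lower it.

```bash
python3 -m crank '[[[-4.5,-4.5,20,0,255],[0,0,35,0,255],[0,0,30,0,255],[0,0,0,0,255]]]'
python3 - <<'E'
from h import *
from workcell import bot
go(bot,[459,-371,35],-9)
c=bot.camera("side");cv2.imwrite("pics/b4.png",c["img"][230:440,360:560].repeat(3,0).repeat(3,1)); pickle.dump(c,open("b4.pkl","wb"))
E
```

```text
clock: 7.65
eef_pos: [0.4613, -0.3676, 0.1039]
tool_rot: [0.074, 0.997, 0.008, -0.008]
ft_force: [-0.7, -0.3, -2.0]
grip_width: 0.0497
t 7.65 tcp [ 461.3 -367.6  103.9] turn 0.5 shift after turn [ 0.5 -4.8 68.9] now [ 0.6 -4.8 68.9] F [-0.7 -0.3 -2. ] w 49.7 tilt [-0.015  0.017 -1.   ]
```

View pics/b4.png

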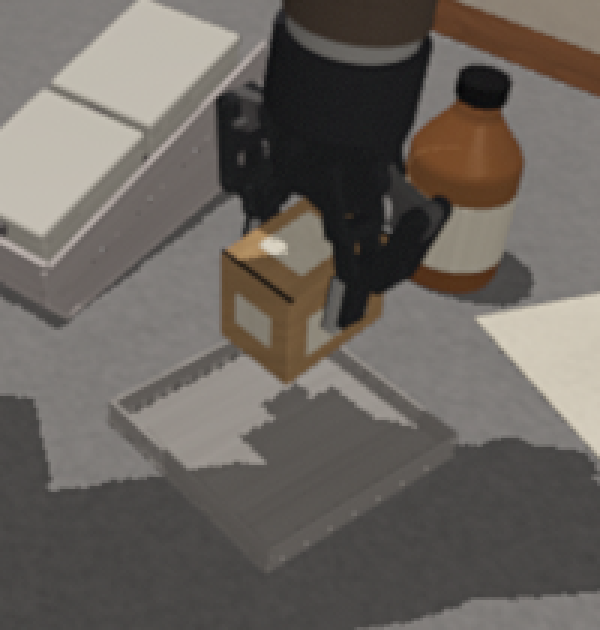

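```bash
python3 -m crank '[[[0,-4,25,0,255],[0,0,20,0,255],[0,0,8,0,255],[0,0,0,0,255]]]'
python3 - <<'E'
from h import *
from workcell import bot
go(bot,[459,-371,35],-9)
E
```

```text
clock: 8.2
eef_pos: [0.4662, -0.3736, 0.06]
tool_rot: [0.073, 0.997, 0.003, -0.001]
ft_force: [-0.0, 0.2, -1.5]
grip_width: 0.049
t 8.2 tcp [ 466.2 -373.6   60. ] turn 0.7 shift after turn [ 7.5  1.3 25.1] now [ 7.5  1.4 25.1] F [-0.   0.2 -1.5] w 49.0 tilt [-0.001  0.007 -1.   ]
```

```bash
python3 -m crank '[[[7,1,8,0.7,255],[0,0,6,0,255],[0,0,4,0,255],[0,0,0,0,255]]]'
python3 - <<'E'
from h import *
from workcell import bot
go(bot,[459,-371,35],-9)
c=bot.camera("side");cv2.imwrite("pics/b5.png",c["img"][270:430,380:540].repeat(3,0).repeat(3,1))
E
```

```text
clock: 8.7
eef_pos: [0.4602, -0.3723, 0.0436]
tool_rot: [0.079, 0.997, 0.002, 0.001]
ft_force: [0.6, 0.2, -1.8]
grip_width: 0.0494
t 8.7 tcp [ 460.2 -372.3   43.6] turn -0.1 shift after turn [1.4 1.1 8.6] now [1.4 1.1 8.6] F [ 0.6  0.2 -1.8] w 49.4 tilt [ 0.002  0.004 -1.   ]
```

View pics/b5.png

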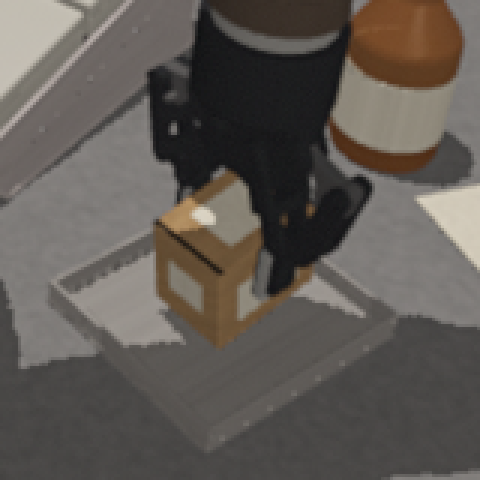

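```bash
python3 -m crank '[[[0,0,4,0,255],[0,0,4,0,255],[0,0,0,0,255]]]';  python3 -m crank '[[[0,0,3,0,255],[0,0,0,0,255]]]'
python3 - <<'E'
from h import *
from workcell import bot
go(bot,[459,-371,35],-9)
E
```

```text
clock: 9.12
eef_pos: [0.4606, -0.3726, 0.0354]
tool_rot: [0.079, 0.997, 0.002, 0.001]
ft_force: [0.7, -0.5, -1.8]
grip_width: 0.0493
clock: 9.38
eef_pos: [0.4609, -0.3728, 0.0325]
tool_rot: [0.079, 0.997, 0.002, 0.001]
ft_force: [1.0, -0.9, -1.9]
grip_width: 0.0493
t 9.38 tcp [ 460.9 -372.8   32.5] turn -0.1 shift after turn [ 2.2  1.5 -2.5] now [ 2.2  1.5 -2.5] F [ 1.  -0.9 -1.9] w 49.3 tilt [ 0.003  0.003 -1.   ]
```

```bash
python3 -m crank '[[[0,0,2,0,255],[0,0,0,0,255]]]';  python3 -m crank '[[[0,0,2,0,255],[0,0,0,0,255]]]'
python3 - <<'E'
from h import *
from workcell import bot
c=bot.camera("side");cv2.imwrite("pics/b6.png",c["img"][270:430,380:540].repeat(4,0).repeat(4,1)[:600])
E
```

```text
clock: 9.62
eef_pos: [0.4613, -0.373, 0.0326]
tool_rot: [0.079, 0.997, 0.001, 0.002]
ft_force: [-0.3, 0.8, -1.3]
grip_width: 0.0494
clock: 9.88
eef_pos: [0.4617, -0.3732, 0.0325]
tool_rot: [0.079, 0.997, 0.001, 0.003]
ft_force: [0.3, -0.5, -0.5]
grip_width: 0.0494
```

View pics/b6.png

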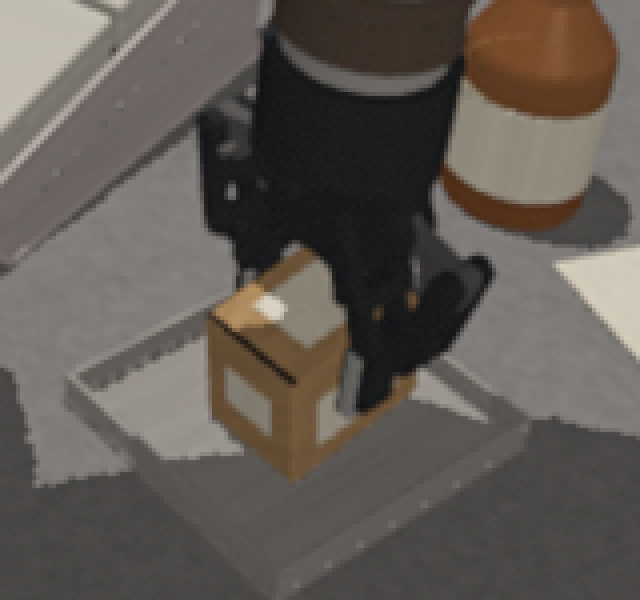

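Contact has started: z is stuck at 32.5 mm, as predicted, and the force is rising. I press gently so the carton swivels toward flat in the pads.

```bash
python3 -m crank '[[[0,0,5,0,255],[0,0,5,0,255]]]';  python3 -m crank '[[[0,0,7,0,255],[0,0,7,0,255]]]'
```

```text
clock: 10.18
eef_pos: [0.467, -0.3741, 0.0288]
tool_rot: [0.079, 0.997, -0.0, 0.009]
ft_force: [0.2, 5.9, 21.3]
grip_width: 0.0497
clock: 10.42
eef_pos: [0.4719, -0.3748, 0.0249]
tool_rot: [0.079, 0.997, -0.002, 0.015]
ft_force: [-19.7, 11.9, 56.3]
grip_width: 0.0499
```

```bash
python3 -m crank '[[[2,0,-2,0,255],[1,0,-1,0,255]]]'
python3 - <<'E'
from h import *
from workcell import bot
c=bot.camera("side");cv2.imwrite("pics/b7.png",c["img"][270:430,380:540].repeat(4,0).repeat(4,1)[:600])
E
```

```text
clock: 10.68
eef_pos: [0.4695, -0.3747, 0.0292]
tool_rot: [0.079, 0.997, -0.002, 0.016]
ft_force: [-0.2, 0.3, -1.4]
grip_width: 0.0497
```

View pics/b7.png

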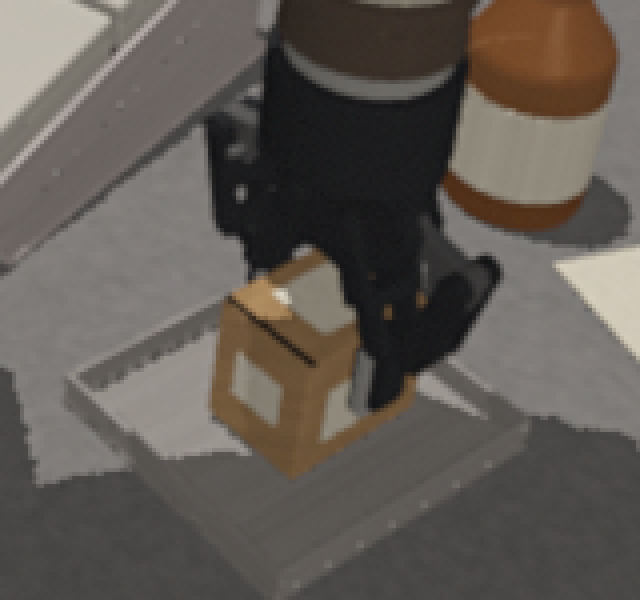

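Run:
```python
from h import *
from workcell import bot
def tilt(c,u0,u1,v0,v1,dirs):
    P=cloud(c)[v0:v1,u0:u1]; hsv=cv2.cvtColor(c["img"],cv2.COLOR_BGR2HSV)[v0:v1,u0:u1]
    m=(hsv[...,1]>95)&(hsv[...,0]<25)&(hsv[...,2]>40)
    # local normals by 5x5 plane fits
    a=np.roll(P,-2,1)-np.roll(P,2,1); b=np.roll(P,-2,0)-np.roll(P,2,0)
    P3=cv2.blur(P.astype(np.float32),(3,3))
    a=np.roll(P3,-2,1)-np.roll(P3,2,1); b=np.roll(P3,-2,0)-np.roll(P3,2,0)
    n=np.cross(a,b); n/=np.linalg.norm(n,axis=-1,keepdims=True)+1e-9
    for name,d in dirs:
        s=m&(np.abs(n@d)>.93); p=P[s]
        if len(p)<20: print(name,len(p)); continue
        for _ in range(3):
            q=p-p.mean(0); w=np.linalg.svd(q,full_matrices=False)[2][2]; k=np.abs(q@w)<.003; p=p[k]
        if w@d<0:w=-w
        print(name,len(p),"cen",(p.mean(0)*1000).round(1),"n",w.round(3))
ux=np.array([np.cos(YAW),np.sin(YAW),0]);uy=np.array([-np.sin(YAW),np.cos(YAW),0]);uz=np.array([0,0,1.])
D=[("top",uz),("front",-ux),("right",-uy)]
tilt(bot.camera("side"),425,500,325,395,D)
print("b4");tilt(pickle.load(open("b4.pkl","rb")),430,490,290,365,D)
print("b3");tilt(pickle.load(open("b3.pkl","rb")),435,500,250,320,D)
```

```text
top 71 cen [ 442.8 -374.5   72. ] n [ 0.121 -0.027  0.992]
front 42 cen [ 430.  -376.8   23.8] n [-0.973  0.229 -0.034]
right 17 cen [ 434.1 -395.4   31.9] n [-0.021 -0.999 -0.035]
b4
top 250 cen [ 437.  -366.8  142. ] n [-0.163  0.012  0.986]
front 292 cen [ 425.  -368.1  115.9] n [-0.975  0.156 -0.158]
right 37 cen [ 432.4 -389.5  109. ] n [-0.101 -0.994 -0.039]
b3
top 64 cen [ 432.2 -372.6  226.5] n [-0.074 -0.033  0.997]
front 66 cen [ 447.8 -366.4  179. ] n [-0.368  0.863 -0.345]
right 32 cen [ 426.3 -389.8  195.2] n [-0.076 -0.996 -0.045]
```

```bash
python3 -m crank '[[[0,0,2,0,255],[0,0,0,0,255],[0,0,0,0,60],[0,0,0,0,60],[0,0,0,0,60],[0,0,0,0,0],[0,0,0,0,0],[0,0,0,0,0]]]'
python3 - <<'E'
from h import *
from workcell import bot
go(bot,[459,-371,150],-9)
c=bot.camera("side");cv2.imwrite("pics/b8.png",c["img"][270:430,380:540].repeat(4,0).repeat(4,1)[:600])
E
```

```text
clock: 11.78
eef_pos: [0.469, -0.3744, 0.0246]
tool_rot: [0.079, 0.997, -0.001, 0.014]
ft_force: [-0.7, 0.2, -1.2]
grip_width: 0.0852
t 11.78 tcp [ 469.  -374.4   24.6] turn -0.0 shift after turn [   6.8    1.8 -125.6] now [   6.8    1.8 -125.6] F [-0.7  0.2 -1.2] w 85.2 tilt [ 0.029 -0.005 -1.   ]
```

View pics/b8.png

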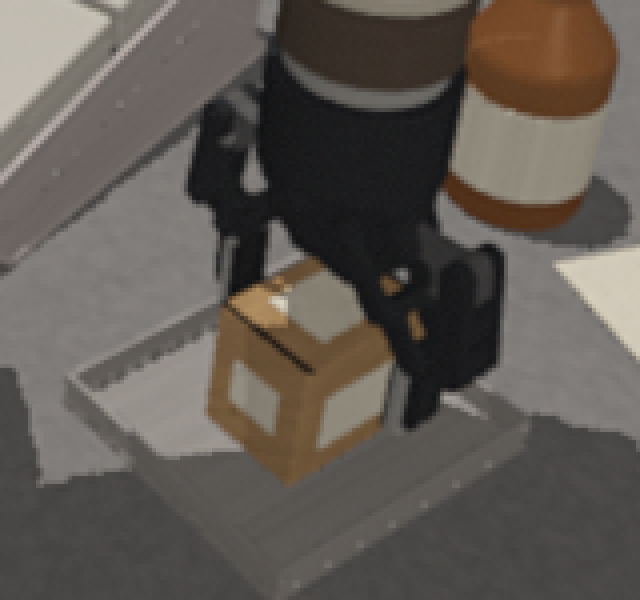

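The carton stands released in the tray (px 300,390). I rise straight up.

```bash
python3 -m crank '[[[0,0,-15,0,0],[0,0,-30,0,0],[0,0,-40,0,0],[0,0,-45,0,0],[0,0,-45,0,0],[0,0,-20,0,0],[0,0,0,0,0]]]'
python3 - <<'E'
from h import *
from workcell import bot
go(bot,[492.5,346.5,200],8.2)
E
```

```text
clock: 12.7
eef_pos: [0.4633, -0.3736, 0.2324]
tool_rot: [0.079, 0.997, -0.003, 0.017]
ft_force: [0.5, -0.1, -0.5]
grip_width: 0.0852
t 12.7 tcp [ 463.3 -373.6  232.4] turn -17.2 shift after turn [-130.5  708.7   34.6] now [ 85.2 715.8  27.2] F [ 0.5 -0.1 -0.5] w 85.2 tilt [ 0.033 -0.009 -0.999]
```

```bash
python3 -m crank '[[[5,40,0,0,0],[5,48,0,0,0],[5,48,0,0,0],[5,48,0,0,0],[5,48,0,0,0],[5,48,0,0,0],[5,48,0,0,0],[5,48,0,0,0],[0,0,0,0,0]]]'
python3 - <<'E'
from h import *
from workcell import bot
go(bot,[492.5,346.5,200],8.2)
c=bot.camera("top");cv2.imwrite("pics/a4.png",c["img"][200:310,430:540].repeat(5,0).repeat(5,1));pickle.dump(c,open("a4.pkl","wb"))
P=cloud(c);hsv=cv2.cvtColor(c["img"],cv2.COLOR_BGR2HSV)
q=(P[...,2]>.05)&(P[...,2]<.09)&((hsv[...,1]>90)|(hsv[...,2]>170));q[:,:455]=0;q[:,520:]=0;q[:220]=0;q[295:]=0
p=P[q];print(len(p),rect(p[:,:2]),p.mean(0),np.percentile(p[:,2],[5,50,95]))
A=np.c_[p[:,:2],np.ones(len(p))];print(np.linalg.lstsq(A,p[:,2],rcond=None)[0])
E
```

```text
clock: 13.82
eef_pos: [0.4787, 0.0156, 0.2219]
tool_rot: [0.08, 0.997, -0.002, 0.011]
ft_force: [0.8, -0.7, -0.3]
grip_width: 0.0854
t 13.82 tcp [478.7  15.6 221.9] turn -17.4 shift after turn [-60.4 325.6  22.5] now [ 39.6 328.9  20.2] F [ 0.8 -0.7 -0.3] w 85.4 tilt [ 0.022 -0.006 -1.   ]
877 [ 467.3 -374.1   73.    50.2  -10.5] [ 0.46652787 -0.3716915   0.06822102] [0.05687244 0.06917915 0.07269622]
[ 0.01242256 -0.08980277  0.02904662]
```

View pics/a4.png

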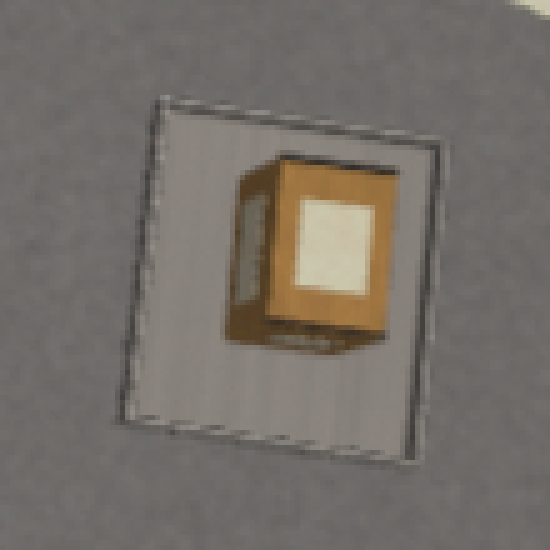

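The oldest carton stands flat in the tray, lid at 69 mm (3+66), about 5 mm from the tray centre. On to the new carton.

```bash
python3 -m crank '[[[7,48,0,0,0],[7,48,0,0,0],[7,48,0,0,0],[7,48,0,0,0],[7,48,0,0,0],[5,40,0,0,0],[0,30,0,0,0],[0,0,0,-8.7,0],[0,0,0,-8.7,0],[0,0,0,0,0]]]'
python3 - <<'E'
from h import *
from workcell import bot
go(bot,[492.5,346.5,120],8.2)
E
```

```text
clock: 15.12
eef_pos: [0.4958, 0.3201, 0.2118]
tool_rot: [-0.063, 0.998, -0.009, 0.007]
ft_force: [-0.2, -0.7, -0.1]
grip_width: 0.0855
t 15.12 tcp [495.8 320.1 211.8] turn -1.0 shift after turn [ 0.6 28.3 91.2] now [ 1.  28.3 91.2] F [-0.2 -0.7 -0.1] w 85.5 tilt [ 0.014 -0.017 -1.   ]
```

```bash
python3 -m crank '[[[1,28,0,-1,0],[0,0,40,0,0],[0,0,40,0,0],[0,0,0,0,0]]]'
python3 - <<'E'
from h import *
from workcell import bot
go(bot,[492.5,346.5,28],8.2)
c=bot.camera("side");cv2.imwrite("pics/b9.png",c["img"][120:270,180:380].repeat(3,0).repeat(3,1))
c=bot.camera("top");cv2.imwrite("pics/a9.png",c["img"][130:330,100:300].repeat(3,0).repeat(3,1))
E
```

```text
clock: 15.62
eef_pos: [0.4951, 0.3423, 0.1293]
tool_rot: [-0.063, 0.998, -0.01, 0.007]
ft_force: [-0.3, -0.6, 0.5]
grip_width: 0.0856
t 15.62 tcp [495.1 342.3 129.3] turn -0.9 shift after turn [  3.3   6.6 101.1] now [  3.3   6.5 101.1] F [-0.3 -0.6  0.5] w 85.6 tilt [ 0.015 -0.018 -1.   ]
```

View pics/b9.png

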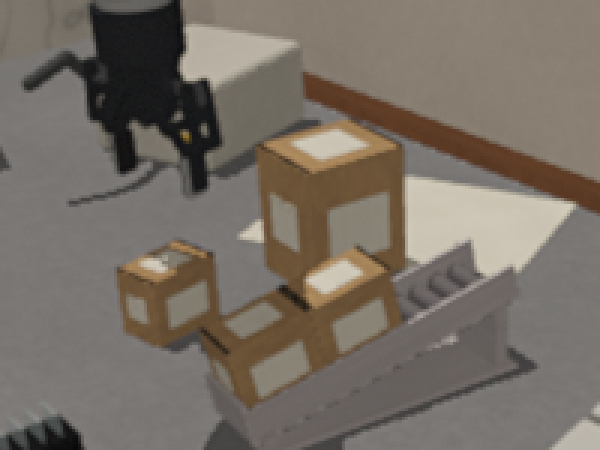

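View pics/a9.png

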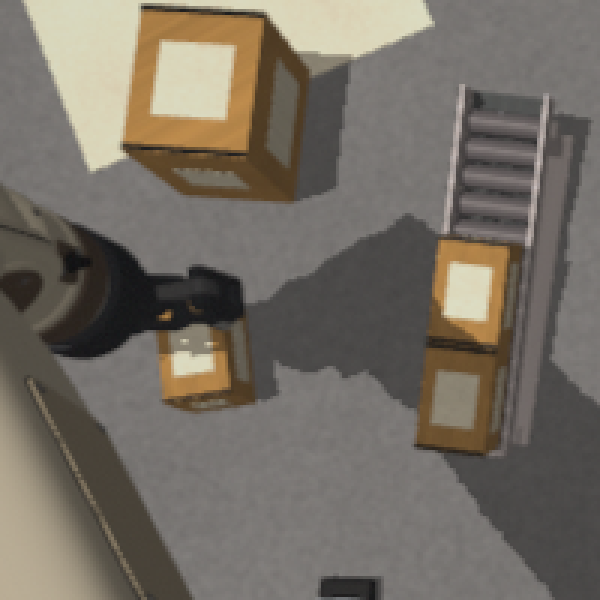

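```bash
python3 -m crank '[[[3.3,6.5,10,-0.9,0],[0,0,25,0,0],[0,0,0,0,0]]]'
python3 - <<'E'
from h import *
from workcell import bot
go(bot,[492.5,346.5,28],8.2)
E
```

```text
clock: 16.1
eef_pos: [0.4969, 0.3521, 0.1025]
tool_rot: [-0.071, 0.997, -0.005, 0.014]
ft_force: [0.0, -0.3, -0.2]
grip_width: 0.0856
t 16.1 tcp [496.9 352.1 102.5] turn -0.0 shift after turn [ 7.2 -4.1 74.4] now [ 7.2 -4.1 74.4] F [ 0.  -0.3 -0.2] w 85.6 tilt [ 0.029 -0.008 -1.   ]
```

```bash
python3 -m crank '[[[6,-4.5,10,0,0],[0,0,20,0,0],[0,0,10,0,0],[0,0,0,0,0]]]'
python3 - <<'E'
from h import *
from workcell import bot
go(bot,[492.5,346.5,28],8.2)
E
```

```text
clock: 16.6
eef_pos: [0.4937, 0.3477, 0.065]
tool_rot: [-0.072, 0.997, -0.003, 0.017]
ft_force: [-0.3, 0.0, -0.0]
grip_width: 0.0856
t 16.6 tcp [493.7 347.7  65. ] turn -0.0 shift after turn [ 2.5 -0.7 36.9] now [ 2.5 -0.7 36.9] F [-0.3  0.  -0. ] w 85.6 tilt [ 0.034 -0.004 -0.999]
```

```bash
python3 -m crank '[[[2,-1,10,0,0],[0,0,15,0,0],[0,0,9,0,0],[0,0,0,0,0]]]'
python3 - <<'E'
from h import *
from workcell import bot
go(bot,[492.5,346.5,28],8.2)
E
```

```text
clock: 17.1
eef_pos: [0.4934, 0.3464, 0.0296]
tool_rot: [-0.071, 0.997, -0.003, 0.017]
ft_force: [0.2, 1.1, -0.3]
grip_width: 0.0851
t 17.1 tcp [493.4 346.4  29.6] turn -0.0 shift after turn [1.  0.2 1.6] now [1.  0.2 1.6] F [ 0.2  1.1 -0.3] w 85.1 tilt [ 0.035 -0.003 -0.999]
```

```bash
python3 -m crank '[[[1,0,1,0,0],[0,0,0,0,255],[0,0,0,0,255],[0,0,0,0,255],[0,0,0,0,255],[0,0,0,0,255],[0,0,0,0,255]]]'
python3 - <<'E'
from h import *
from workcell import bot
go(bot,[492.5,346.5,28],8.2)
E
python3 -m crank '[[[0,0,-15,0,255],[0,0,-25,0,255],[0,0,-30,0,255],[0,0,-40,0,255],[0,0,-40,0,255],[0,0,-20,0,255],[0,0,0,0,255]]]'
```

```text
clock: 17.98
eef_pos: [0.4931, 0.3469, 0.0294]
tool_rot: [-0.071, 0.997, -0.002, 0.018]
ft_force: [-0.0, 0.1, -0.3]
grip_width: 0.0491
t 17.98 tcp [493.1 346.9  29.4] turn -0.0 shift after turn [ 0.7 -0.3  1.4] now [ 0.7 -0.3  1.4] F [-0.   0.1 -0.3] w 49.1 tilt [ 0.037 -0.002 -0.999]
clock: 18.85
eef_pos: [0.4856, 0.3465, 0.2087]
tool_rot: [-0.072, 0.997, -0.002, 0.018]
ft_force: [0.4, 0.5, -1.1]
grip_width: 0.0491
```

Run:
```python
from h import *
from workcell import bot
b=lane(232,0,0); t=b-38*np.array([np.cos(YAW),np.sin(YAW),0]); print("edge",b.round(1),"ctr",t.round(1),"tcp z contact",b[2]+29.4)
c=bot.camera("top");P=cloud(c);hsv=cv2.cvtColor(c["img"],cv2.COLOR_BGR2HSV)
m=((hsv[...,2]>120)&(hsv[...,1]<110)).astype(np.uint8);n,l,s,ce=cv2.connectedComponentsWithStats(m)
for i in range(1,n):
    if 150<s[i,4]<500 and 220<ce[i][0]<290 and 150<ce[i][1]<290:
        p=P[l==i]*1000; print(ce[i].round(1),s[i,4],p.mean(0).round(1),"lane",inlane(np.median(p,0)).round(1))
go(bot,[t[0],t[1],205],-8.6)
cv2.imwrite("pics/a10.png",c["img"][130:330,100:300].repeat(3,0).repeat(3,1))
```

```text
edge [647.3 117.2  76.3] ctr [609.7 122.9  76.3] tcp z contact 105.65745603671994
[255.6 226.7] 287 [520.1 136.4 118.1] lane [114.2  -0.4  66.6]
[251.2 262.7] 272 [445.1 146.  114.1] lane [37.8  0.  66.5]
t 18.9 tcp [485.2 346.2 207.5] turn 16.8 shift after turn [-156.3 -202.2    9.5] now [ -91.2 -238.8    7.6] F [-0.   0.2 -1.1] w 49.1 tilt [ 0.035 -0.003 -0.999]
```

View pics/a10.png

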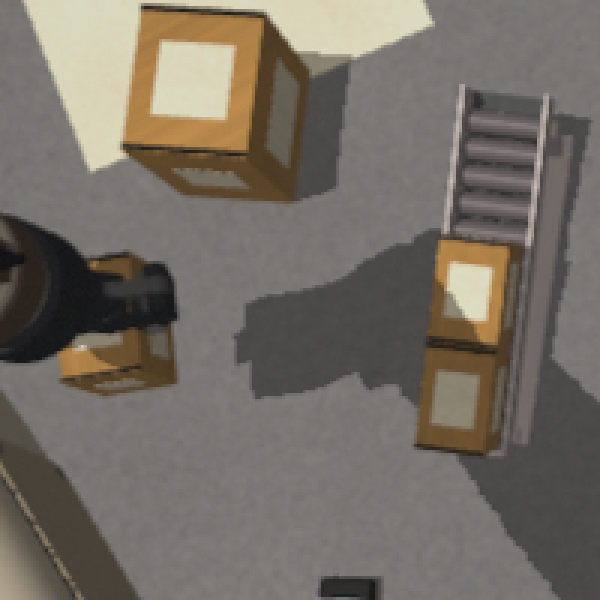

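The second and third sit at lane x = 37.8 and 114.2. The new carton is held, so I turn and carry it to the high end.

```bash
python3 -m crank '[[[0,0,-4,8.4,255],[0,0,-4,8.4,255],[-26,-33,-3,0,255],[-26,-33,-3,0,255],[-26,-33,-3,0,255],[-26,-33,-3,0,255],[-26,-33,-3,0,255],[-20,-30,0,0,255],[0,0,0,0,255]]]'
python3 - <<'E'
from h import *
from workcell import bot
go(bot,[609.7,122.9,125],-8.6)
E
```

```text
clock: 20.02
eef_pos: [0.5977, 0.1211, 0.2198]
tool_rot: [0.078, 0.997, -0.007, 0.005]
ft_force: [0.6, -0.1, -2.4]
grip_width: 0.0493
t 20.02 tcp [597.7 121.1 219.8] turn -0.4 shift after turn [-10.5   4.8  94.9] now [-10.5   4.9  94.9] F [ 0.6 -0.1 -2.4] w 49.3 tilt [ 0.009 -0.014 -1.   ]
```

```bash
python3 -m crank '[[[-10.5,5,0,-0.4,255],[0,0,30,0,255],[0,0,25,0,255],[0,0,0,0,255]]]'
python3 - <<'E'
from h import *
from workcell import bot
go(bot,[609.7,122.9,125],-8.6)
c=bot.camera("side");cv2.imwrite("pics/b11.png",c["img"][120:270,220:400].repeat(3,0).repeat(3,1))
c=bot.camera("top");cv2.imwrite("pics/a11.png",c["img"][120:300,200:320].repeat(3,0).repeat(3,1))
E
```

```text
clock: 20.52
eef_pos: [0.6057, 0.1252, 0.1583]
tool_rot: [0.074, 0.997, -0.007, 0.0]
ft_force: [-1.1, 0.6, -0.9]
grip_width: 0.0495
t 20.52 tcp [605.7 125.2 158.3] turn 0.1 shift after turn [-4.3 -1.2 33.3] now [-4.3 -1.2 33.3] F [-1.1  0.6 -0.9] w 49.5 tilt [-0.    -0.015 -1.   ]
```

View pics/b11.png

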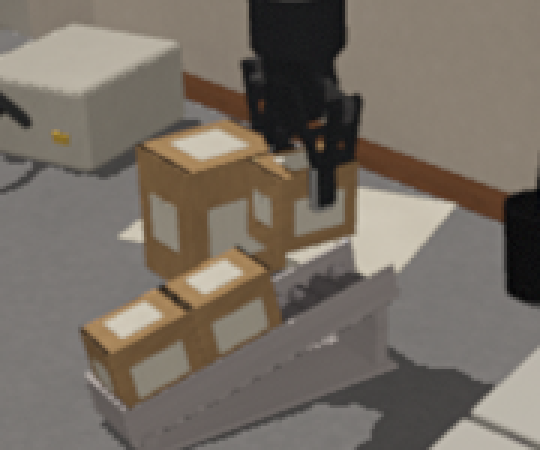

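View pics/a11.png

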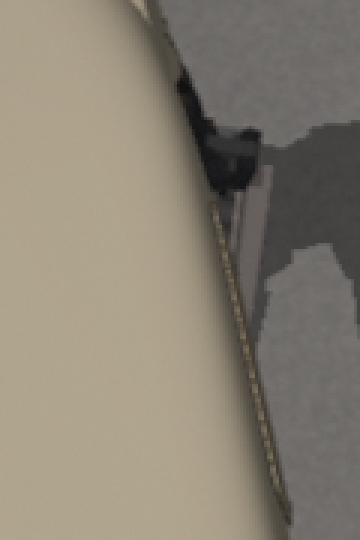

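The level carton is above the open high end with a gap behind the third. I correct the position and lower it.

```bash
python3 -m crank '[[[-4.5,-1.5,8,0,255],[0,0,10,0,255],[0,0,5,0,255],[0,0,0,0,255]]]'
python3 - <<'E'
from h import *
from workcell import bot
go(bot,[609.7,122.9,107],-8.6)
E
```

```text
clock: 21.12
eef_pos: [0.6136, 0.1236, 0.1395]
tool_rot: [0.074, 0.997, -0.006, 0.005]
ft_force: [0.1, -0.6, -1.9]
grip_width: 0.0493
t 21.12 tcp [613.6 123.6 139.5] turn 0.1 shift after turn [ 4.1 -0.9 32.4] now [ 4.1 -0.9 32.4] F [ 0.1 -0.6 -1.9] w 49.3 tilt [ 0.009 -0.012 -1.   ]
```

```bash
python3 -m crank '[[[2.5,-1,8,0,255],[0,0,8,0,255],[0,0,4,0,255],[0,0,0,0,255]]]'
python3 - <<'E'
from h import *
from workcell import bot
go(bot,[609.7,122.9,107],-8.6)
c=bot.camera("side");cv2.imwrite("pics/b12.png",c["img"][150:270,220:380].repeat(4,0).repeat(4,1))
E
```

```text
clock: 21.62
eef_pos: [0.6109, 0.1226, 0.1182]
tool_rot: [0.074, 0.997, -0.006, 0.005]
ft_force: [-0.3, 0.3, -2.0]
grip_width: 0.049
t 21.62 tcp [610.9 122.6 118.2] turn 0.1 shift after turn [ 1.4  0.2 11.2] now [ 1.4  0.2 11.2] F [-0.3  0.3 -2. ] w 49.0 tilt [ 0.009 -0.012 -1.   ]
```

View pics/b12.png

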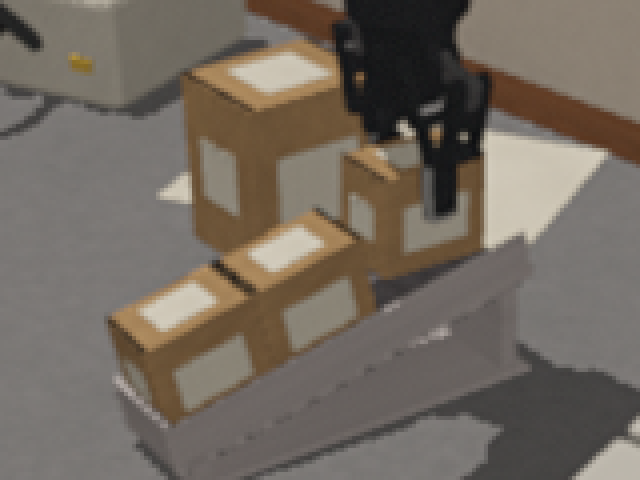

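```bash
python3 -m crank '[[[0,0,5,0,255],[0,0,3,0,255],[0,0,0,0,255]]]'; python3 -m crank '[[[0,0,2,0,255],[0,0,0,0,255]]]'; python3 -m crank '[[[0,0,2,0,255],[0,0,0,0,255]]]'
```

```text
clock: 22.05
eef_pos: [0.6115, 0.1226, 0.1103]
tool_rot: [0.074, 0.997, -0.006, 0.006]
ft_force: [1.0, -0.6, -0.9]
grip_width: 0.0492
clock: 22.3
eef_pos: [0.6117, 0.1226, 0.1083]
tool_rot: [0.074, 0.997, -0.006, 0.006]
ft_force: [0.2, 0.1, -1.8]
grip_width: 0.0493
clock: 22.55
eef_pos: [0.6118, 0.1226, 0.1063]
tool_rot: [0.074, 0.997, -0.006, 0.006]
ft_force: [0.5, 0.2, -1.6]
grip_width: 0.0492
```

```bash
python3 -m crank '[[[0,0,2,0,255],[0,0,0,0,255]]]'; python3 -m crank '[[[0,0,2,0,255],[0,0,0,0,255]]]'
python3 - <<'E'
from h import *
from workcell import bot
go(bot,[609.7,122.9,107],-8.6)
c=bot.camera("side");cv2.imwrite("pics/b13.png",c["img"][150:270,220:380].repeat(4,0).repeat(4,1))
E
```

```text
clock: 22.8
eef_pos: [0.6117, 0.1227, 0.1042]
tool_rot: [0.074, 0.997, -0.005, 0.006]
ft_force: [0.4, 0.2, -2.2]
grip_width: 0.0494
clock: 23.05
eef_pos: [0.6112, 0.1228, 0.1035]
tool_rot: [0.074, 0.997, -0.005, 0.006]
ft_force: [-0.2, -0.6, -2.0]
grip_width: 0.0492
t 23.05 tcp [611.2 122.8 103.5] turn 0.1 shift after turn [ 1.5 -0.1 -3.5] now [ 1.5 -0.1 -3.5] F [-0.2 -0.6 -2. ] w 49.2 tilt [ 0.011 -0.012 -1.   ]
```

View pics/b13.png

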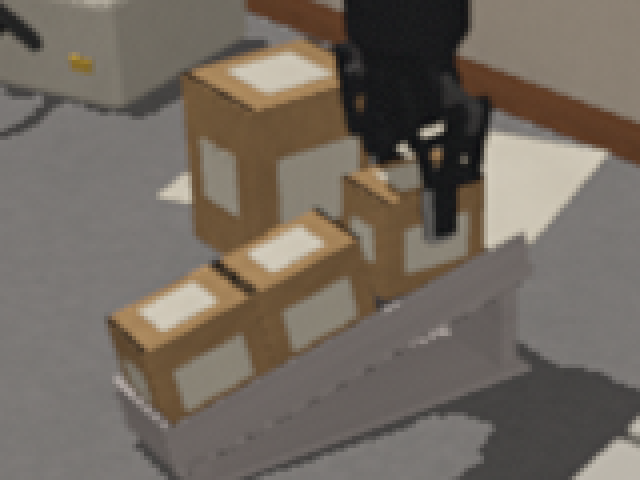

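```bash
python3 -m crank '[[[0,0,2,0,255],[0,0,0,0,255]]]'; python3 -m crank '[[[0,0,3,0,255],[0,0,3,0,255]]]'
```

```text
clock: 23.35
eef_pos: [0.6113, 0.1228, 0.1035]
tool_rot: [0.074, 0.997, -0.005, 0.007]
ft_force: [-0.4, -0.4, -1.1]
grip_width: 0.0492
clock: 23.6
eef_pos: [0.6113, 0.1228, 0.103]
tool_rot: [0.074, 0.997, -0.005, 0.008]
ft_force: [-8.7, -0.8, 17.2]
grip_width: 0.0494
```

Contact came at z = 103.5 mm, about 2 mm below the prediction. A little more pressure should swivel the carton onto the slope.

```bash
python3 -m crank '[[[1,0,4,0,255],[1,0,4,0,255]]]'
python3 - <<'E'
from h import *
from workcell import bot
go(bot,[609.7,122.9,107],-8.6)
c=bot.camera("side");cv2.imwrite("pics/b14.png",c["img"][150:270,220:380].repeat(4,0).repeat(4,1))
E
```

```text
clock: 23.85
eef_pos: [0.6111, 0.1228, 0.1028]
tool_rot: [0.074, 0.997, -0.004, 0.012]
ft_force: [-8.3, -1.5, 18.7]
grip_width: 0.0492
t 23.85 tcp [611.1 122.8 102.8] turn 0.1 shift after turn [ 1.3 -0.1 -4.2] now [ 1.3 -0.1 -4.2] F [-8.3 -1.5 18.7] w 49.2 tilt [ 0.023 -0.01  -1.   ]
```

View pics/b14.png

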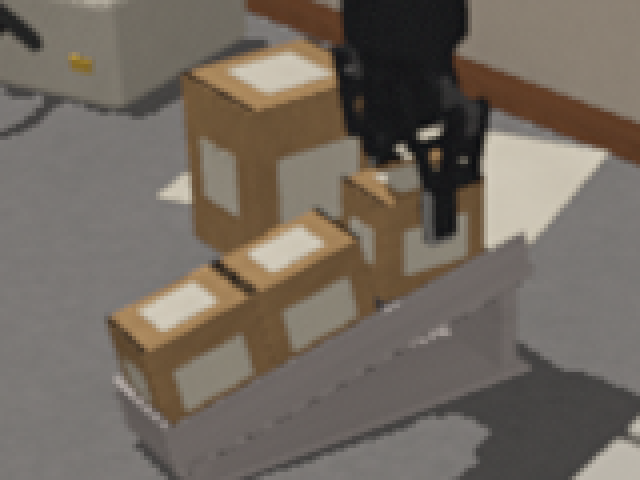

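```bash
python3 -m crank '[[[0,0,-0.5,0,255],[0,0,0,0,60],[0,0,0,0,60],[0,0,0,0,60],[0,0,0,0,0],[0,0,0,0,0],[0,0,0,0,0],[0,0,0,0,0]]]'
python3 - <<'E'
from h import *
from workcell import bot
go(bot,[609.7,122.9,107],-8.6)
c=bot.camera("side");cv2.imwrite("pics/b15.png",c["img"][150:270,220:380].repeat(4,0).repeat(4,1))
E
```

```text
clock: 24.9
eef_pos: [0.6125, 0.1228, 0.1024]
tool_rot: [0.074, 0.997, -0.004, 0.013]
ft_force: [-0.3, -0.9, -0.4]
grip_width: 0.0853
t 24.9 tcp [612.5 122.8 102.4] turn 0.1 shift after turn [ 2.6 -0.4 -4.7] now [ 2.6 -0.3 -4.7] F [-0.3 -0.9 -0.4] w 85.3 tilt [ 0.026 -0.01  -1.   ]
```

View pics/b15.png

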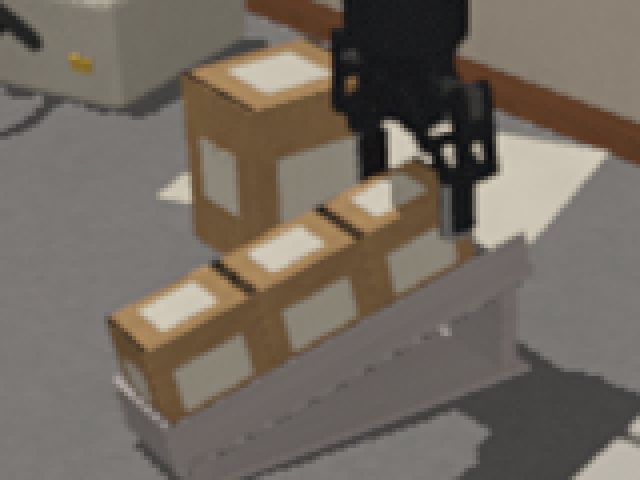

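The new carton has rolled down against the third and sits between the walls. I rise along the fingers, then back away to look.

```bash
python3 -m crank '[[[0,0,-15,0,0],[0,0,-30,0,0],[0,0,-40,0,0],[0,0,-40,0,0],[0,0,-20,0,0],[0,0,0,0,0]]]'; python3 -m crank '[[[0,45,0,0,0],[0,45,0,0,0],[0,45,0,0,0],[0,45,0,0,0],[0,45,0,0,0],[0,0,0,0,0],[0,0,0,0,0]]]'
python3 - <<'E'
from h import *
from workcell import bot
c=bot.camera("top");P=cloud(c);hsv=cv2.cvtColor(c["img"],cv2.COLOR_BGR2HSV)
m=((hsv[...,2]>120)&(hsv[...,1]<110)).astype(np.uint8);n,l,s,ce=cv2.connectedComponentsWithStats(m)
for i in range(1,n):
    if 150<s[i,4]<500 and 220<ce[i][0]<520 and 150<ce[i][1]<290:
        p=P[l==i]*1000; print(ce[i].round(1),s[i,4],np.median(p,0).round(1),"lane",inlane(np.median(p,0)).round(1))
Z=P[...,2]
def reg(name,u0,u1,v0,v1,z0,z1):
    q=np.zeros(Z.shape,bool); q[v0:v1,u0:u1]=1
    q&=(Z>z0)&(Z<z1)
    k,l,s,_=cv2.connectedComponentsWithStats(q.astype(np.uint8))
    if k<2: print(name,"none");return
    p=P[l==1+np.argmax(s[1:,4])]; print(name,len(p),"rect",rect(p[:,:2]))
reg("big",130,210,125,205,.12,.14)
reg("wide",350,425,145,280,.04,.16)
reg("petri",370,420,285,335,.035,.05)
reg("holder",200,230,315,370,.015,.05)
reg("jar",438,480,325,365,.06,.09)
reg("bottle",450,505,130,185,.05,.17)
reg("oldest",455,520,220,295,.062,.08)
cv2.imwrite("pics/a16.png",c["img"]); cv2.imwrite("pics/b16.png",bot.camera("side")["img"])
E
```

```text
clock: 25.7
eef_pos: [0.6089, 0.1245, 0.2577]
tool_rot: [0.074, 0.997, -0.004, 0.016]
ft_force: [0.5, 0.7, -0.7]
grip_width: 0.0849
clock: 26.58
eef_pos: [0.6419, 0.3511, 0.2494]
tool_rot: [0.076, 0.997, -0.007, 0.012]
ft_force: [0.6, -0.8, -0.2]
grip_width: 0.0852
[260.1 190.5] 272 [593.8 124.7 132.9] lane [190.3  -0.5  66.3]
[255.5 226.8] 257 [519.8 136.5 118.1] lane [114.   -0.   66.6]
[320.5 232.9] 187 [5.242e+02 6.100e+00 4.000e-01] lane [ 114.  -128.3  -53.4]
[496.3 249. ] 278 [ 468.4 -374.7   69.6] lane [ 129.4 -513.1   14. ]
[251. 263.] 264 [445.6 148.1 102.8] lane [37.3  0.4 66.5]
[263.5 288.8] 213 [397.7 134.5   0.4] lane [-27.5 -20.2 -24.8]
big 1886 rect [675.4 329.3 111.5  92.9  -5.7]
wide 5633 rect [ 563.9 -149.7  270.5  106.3    5.3]
petri 1338 rect [ 341.9 -157.5   89.6   86.1   88.7]
holder 2 rect [321.5 221.9   2.2   0.   10.6]
jar 556 rect [ 266.  -283.    52.6   51.1   88.7]
bottle 1079 rect [ 673.1 -352.9   70.1   63.1   47.3]
oldest 868 rect [ 469.3 -375.1   76.4   51.9   -9.1]
```

View pics/a16.png

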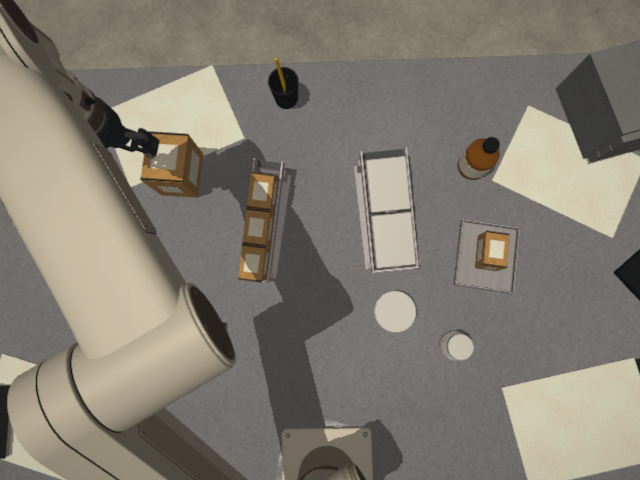

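View pics/b16.png

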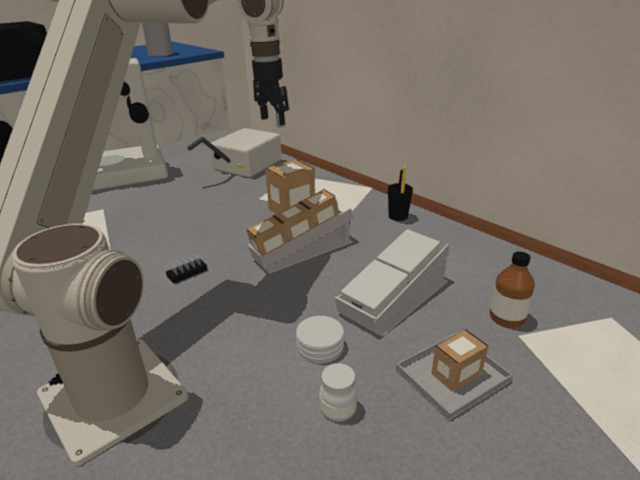

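Both views show the row full: lane x = 37.3, 114.0 and 190.3, with the lids 66 mm above the rollers. The oldest stands in the tray, 8 mm from its centre. The slide holder is hidden in the top view, but in the side view it is at px (187,270), as at the start. I hand the job in.

Run:
```python
from workcell import bot
print(bot.job_done()); print(bot.get_obs()["clock"])
```

```text
the job is handed in; nothing more can be done
None
the job is handed in; nothing more can be done
```

The job is done and handed in at about 27 s of the 58 s allowed; the hand-in reports no verdict. I lifted the oldest carton out along the lane normal and stood it in the tray, and the other two rolled to the stop. I then loaded the new carton at the high end, where it rolled down against the third.

**Last checks, from the top camera:**
- **Lane:** the second, third and new cartons are at x = 37.3, 114.0 and 190.3 mm. They are within 0.5 mm of mid-width, with lids 66.3–66.6 mm above the rollers.
- **Tray:** the oldest is flat, with its lid at 69.6 mm, about 8 mm from the tray centre. The gripper was open and clear of everything.
- **Bystanders:** the big carton, wide lane with its slide boxes, petri stack, jar and bottle measured within about 1 mm of where they started. The arm hid the slide holder from the top camera, so I checked it only by eye in the side view, where it looked unmoved.

**Disagreements:**
- **Tray set-down:** I pressed harder than planned, reaching about 56 N at the wrist (the limit is 120 N). This over-rotated the carton slightly, but it settled flat on release.
- **Lane set-down:** the new carton touched the lane about 2 mm lower than I predicted. A light press of about 19 N did not visibly swivel it onto the slope, so its front edge settled the last 15 mm or so (estimated from the slope) when I released it.

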